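Clamp a re-glued notepad in a quick-release padding press

ROBOT

A 6-joint arm with a two-finger parallel gripper is mounted at the origin on a cart in front of the work surface, level with it; the furniture and walls round the work are solid. World frame = base frame: x ahead of the robot, y to its left, z up, the work surface at z = 0. Lengths are in m, angles in rad, forces in N, time in s.
With the tool pointing down it reaches from about 0.425 to 0.95 m from the base axis. Payload 3.5 kg.
Tool frame: the origin (TCP) lies midway between the tips of the shut fingers; the grasp point (between the pads) lies 19 mm behind it; z points along the fingers, y is the line along which they close (so a half turn about z gives the same grasp; the last joint's range is limited). The gripper opens to 85 mm and grips with 20 to 120 N. Pads are 22 mm wide; open, the fingers measure 114 mm over their backs; the gripper's body (76 mm by 85 mm) begins 54 mm behind the grasp point. The pads swing forward as they close: fully open they stand 13 mm farther back than shut.
Start: joints at [0.966, 0.286, 1.577, -0, 1.279, -0.15], TCP at [0.296, 0.606, 0.231] pointing down, gripper open.
Joint ranges: [-2.77, 2.77], [-0.9, 2.22], [0.21, 2.48], [-1.53, 4.67], [0.24, 2.81], [-2.84, 2.84]. Speed limits (rad/s): [2.79, 2.79, 3.14, 3.14, 3.14, 3.14].

INTERFACE

Orientations are given as [roll, pitch, yaw] about the fixed x, y, z axes, in that order (R = Rz(yaw) Ry(pitch) Rx(roll)).
In Python, from bench import r, planner, viewer, hand_in gives the robot as it stands. Calls block until the motion is done:
- r.goto(position, orientation): joint-space move of the TCP to a pose.
- r.line_to(position, rot=None, velocity=0.15, contact_N=None): straight line of the TCP; rot=None keeps the orientation; velocity is the mean speed in m/s. With contact_N (N) it stops when the force on the tool has changed by that much, and returns True; else False.
- r.move_j(angles): joint-space move.
- r.grip(opening, grip_force=None): finger opening in m; grip_force is the grip in N (None keeps the last); returns when the fingers have stopped.
- r.wait(seconds).
- planner.inverse_kinematics(position, orientation): joint angles nearest the present ones, or None.
- viewer.capture(name): name is "scene" or "top"; returns the picture (480x640x3 uint8, red, green, blue); there is no depth.
- viewer.calibration(name): a dict with "fx", "fy", "cx", "cy" (pixels), "R" (3x3) and "t" (3): a world point X has camera coordinates R X + t. Camera axes: x right, y down, z forward; pixel columns grow to the right and rows downward; lengths in m; the calibration is good to about 2 mm. A picture is of the moment at which its call begins. calibration takes no time and is no camera call.
A pose or a line that the arm cannot do raises r.MotionError and nothing moves.
- hand_in(): hands the job in; it is judged then, once.
Trained networks look in the newest picture that a camera, given by its name, has taken for a name from the list of things; names that differ only in an ending like _2 or _b are one class to them, and where a whole thing is asked for, a point or a joint stands for the part that bears it (a point fixed in the world has none). Each returns a list of dicts, best first, with "score" (0 to 1); they miss things now and then, are a little off and sometimes report something else, mostly with a low value. They report only what shows in the picture. A call takes as long as a camera call. They do not tell look-alikes from the thing itself.
- viewer.find_in(camera, target): "extent" ([centre column, centre row, width, height] in pixels, round what is visible of it).
- viewer.regions_of(camera, target): "pixels" (480x640 bool, what is visible of it) and "extent" ([centre column, centre row, width, height] in pixels, round what is visible of it).
- viewer.landmark_of(camera, target): "at" ([column, row] in pixels: a listed point, or the origin of a listed thing).
Readings, each from a call of its own:
- r.read_clock(): time.
- r.read_joints(): joint angles.
- r.read_qd(): joint speeds.
- r.read_joint_efforts(): joint torques, N m.
- r.read_position(): TCP position.
- r.read_eef_rot(): TCP orientation.
- r.read_force(): force on the tool from outside, world axes, zero at the start.
- r.read_ft_torque(): the same for the moment, N m.
- r.read_opening(): finger opening in m.
- r.read_finger_force(): force on a finger pad.
Only numpy, scipy, OpenCV 4.12 (cv2) and the standard library are available. Lean on these libraries where they do the work, as an engineer would, in place of code of your own. Each camera call takes 0.05 s, during which the arm holds its last target. There are 200 camera calls.

TASK

The notepad's edge has just been re-glued, so clamp it in the press: turn the brass adjuster nut clockwise until the red-handled cam lever first meets firm resistance about halfway through its swing, then swing the lever fully closed, over the beam. Do not tighten with the nut once the lever is closed, leave the pad lying where it is under the foot, and do not knock over or move the mug or the glue stick.

Things in the scene. Friction and masses are not known exactly. Their poses are not given: they have to be found in the camera images.
- press: Fixed bridge of a padding press: two steel posts (87 mm to either side along its y) carry a blue beam (212 mm along y, 40 mm wide, top 86 mm above the origin), over a wooden bed (150 x 210 mm, top 12 mm above the desk) on which the pad lies. Origin on the vertical axis of nut, lever and foot, 0 to 4 mm above the desk (varies, the foot's height with it); x roughly away from the robot, z up.
- nut (a joint): Angle (rad) of the brass adjuster nut about the press's vertical axis. Grows clockwise seen from above, which lowers lever and foot 4 mm per rad; range -0.3 to 4.4. Starts 1.7 to 3.2 rad too loose: the lever could close without the foot reaching the pad. Friction 0.3 N m; stays where it is left.
- nut_grip (a point): Centre of the nut's bar grip, on the press's axis, 148 mm above the press origin. The bar is 66 mm long, 14 mm thick, 28 mm high (14 mm below this point to 13 mm above); grip it across its thickness from above. At nut = 0 it lies along the press's x; the point turns with the nut, its own x along the bar. A thin screw end stands up to 12 mm above the bar.
- lever (a joint): Angle (rad) of the cam lever about the same axis, below the nut. 0 = open, arm 170 deg counter-clockwise from the press's x (to the robot); grows clockwise seen from above; 1.40 = closed stop, arm along press +y. Closing lowers the foot evenly, by 12 mm in all (middle: 0.70 rad); stays where it is left. Needs about 6 N at the handle when free, up to 11 N when pressing. Starts 0 to 0.15.
- lever_handle (a point): Middle of the upper part of the red upright round handle at the lever's end, 90 mm from the axis; 138 mm above the press origin at nut = 0, and 4 mm lower for every rad of the nut. The handle is 19 mm thick and stands from 28 mm below this point to 16 mm above it; the lever arm (15 mm wide) joins it more than 18 mm below this point.
- foot (a joint): Compression in m of the spring (6 N per mm) between the ram and the orange foot: 0 while the foot is free, grows as the foot is pressed on the pad; 0.0115 at most.
- foot_sole (a point): Centre of the underside of the orange foot plate (60 x 80 mm, 8 mm thick) under the beam, on the press's vertical axis. It goes straight down.
- notepad: Loose kraft-backed notepad, 125 x 86 x 8 mm, lying flat on the press bed under the foot, long side along its x; origin at the centre of its underside.
- pad_top (a point): Centre of the notepad's upper face.
- mug: Brown mug, 81 mm wide, 94 mm high, standing loose to the left of the press; origin at the centre of its underside. Leave it alone.
- glue_stick: Green glue stick, 25 mm thick, 90 mm high, standing loose behind the press, to the right; origin at the centre of its underside. Leave it alone.
Not all that is in view belongs to the job. There is more than one size of the notepad; the job needs the larger.

How it is judged:
By the outcome, as a careful person would: the job done as asked, in the order asked, and still so for the second after the job is handed in, with the robot touching nothing.
It also fails if it takes over 64 s, if anything falls off the work surface, if the arm or the gripper's body presses on something with over 40 N, if the wrist force passes 120 N, or if a joint passes its speed limit or range.

## Working session

There is one attempt and no reset: what is moved stays moved. The work goes in short steps, each a Python script; the robot and the scene stay as the last script left them, time stands still between calls to the robot, and variables do not carry over. Pictures are saved under pics/ and viewed, at most 10 in all, crops included, and the job is handed in when it is done.

```bash
ls; mkdir -p pics; python3 - <<'E'
from bench import r, planner, viewer
import cv2,numpy as np
for c in("scene","top"):
    im=viewer.capture(c); cv2.imwrite(f"pics/{c}0.png",im[:,:,::-1])
    k=viewer.calibration(c); print(c,k['fx'],k['cx'],k['cy'],np.round(k['R'],3).tolist(),np.round(k['t'],3))
    for n in("nut_grip","lever_handle","press","foot_sole","pad_top","mug","glue_stick"):
        print(n,[(np.round(d['at'],1).tolist(),round(d['score'],2)) for d in viewer.landmark_of(c,n)[:3]])
print(r.read_clock(),r.read_eef_rot(),r.read_opening())
E
```

```text
pics
scene 496.2204388234086 322.3766771839289 234.68312472556232 [[0.731, -0.682, 0.016], [-0.463, -0.513, -0.722], [0.501, 0.52, -0.691]] [-0.288  0.397  0.579]
nut_grip [([392.5, 243.4], 0.84), ([383.8, 293.7], 0.17)]
lever_handle [([353.4, 280.6], 0.55), ([269.7, 202.9], 0.43)]
press [([377.7, 304.4], 0.56)]
foot_sole [([384.0, 291.6], 0.95), ([377.0, 303.2], 0.73)]
pad_top [([309.7, 369.1], 0.86), ([380.8, 297.4], 0.75)]
mug [([272.2, 204.1], 0.72)]
glue_stick [([485.5, 298.1], 0.58)]
top 494.0921058656717 318.10119957685924 244.15462029023556 [[-0.022, -1.0, 0.015], [-0.988, 0.02, -0.151], [0.151, -0.018, -0.988]] [0.132 0.577 0.864]
nut_grip [([376.0, 241.2], 0.72)]
lever_handle [([382.0, 300.3], 0.71)]
press [([366.0, 254.4], 0.67)]
foot_sole [([367.2, 252.8], 0.65)]
pad_top [([383.6, 352.1], 0.81), ([188.9, 243.4], 0.65)]
mug [([190.8, 245.5], 0.97)]
glue_stick []
0.8 [3.14153201e+00 8.78129547e-06 2.68677124e+00] 0.08557669401745413
```

View pics/scene0.png

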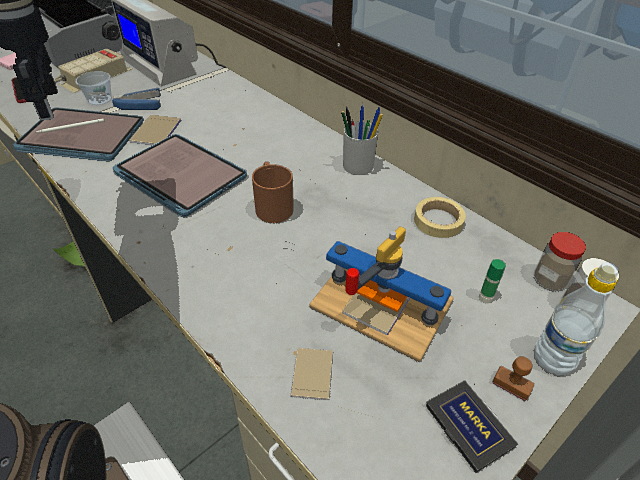

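View pics/top0.png

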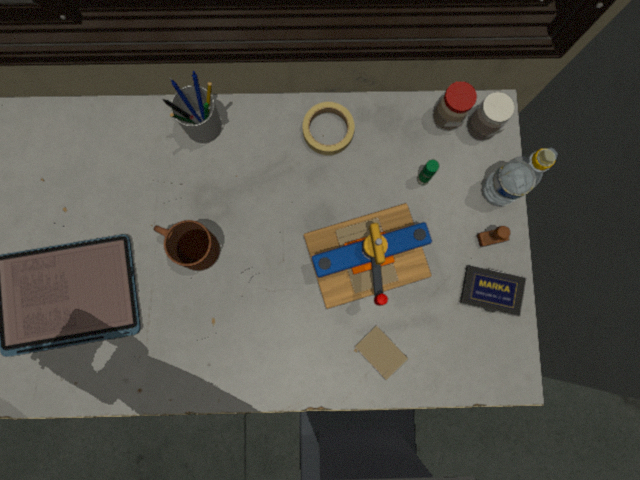

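The scene view shows the press at about (380,285), with its brass bar at (392,243) and red handle at (352,281). One pad lies under the foot at (372,312). Look-alikes: the loose small pad on the desk at (312,372) and another kraft pad at (155,128). I won't touch any of the pads. In the top view the nut is at (375,243), the handle at (381,299), the mug at (190,245) and the glue stick at (428,172).

```bash
cat > h.py <<'E'
import numpy as np,cv2
from bench import r,planner,viewer
def ray(c,p):
    k=viewer.calibration(c);R=np.array(k['R']);t=np.array(k['t'])
    d=R.T@np.array([(p[0]-k['cx'])/k['fx'],(p[1]-k['cy'])/k['fy'],1]);return -R.T@t,d/np.linalg.norm(d)
def onz(c,p,z):
    o,d=ray(c,p);return o+d*(z-o[2])/d[2]
def tri(a,b):
    (o1,d1),(o2,d2)=ray("scene",a),ray("top",b)
    s=np.linalg.lstsq(np.c_[d1,-d2],o2-o1,rcond=None)[0];p,q=o1+s[0]*d1,o2+s[1]*d2
    return (p+q)/2,np.linalg.norm(p-q)
def proj(c,X):
    k=viewer.calibration(c);x=np.array(k['R'])@X+k['t'];return np.array([k['fx']*x[0]/x[2]+k['cx'],k['fy']*x[1]/x[2]+k['cy']])
def mask(im,h0,h1,s=130,v=60):
    H=cv2.cvtColor(im,cv2.COLOR_RGB2HSV);return cv2.inRange(H,(h0,s,v),(h1,255,255))
E
python3 - <<'E'
from h import *
print('nut',tri([392.5,243.4],[376,241.2])); print('handle',tri([353.4,280.6],[382,300.3]))
im=cv2.imread("pics/top0.png")[:,:,::-1].copy()
roi=np.zeros((480,640),np.uint8);roi[205:310,295:440]=255
m=mask(im,100,120)&roi
pts=cv2.findNonZero(m);b=cv2.boxPoints(cv2.minAreaRect(pts))
W=np.array([onz("top",p,.088) for p in b]);print('beam corners',W.round(4).tolist(),'centre',W.mean(0).round(4),[np.linalg.norm(W[i]-W[i-1]).round(4) for i in range(4)])
e=[W[i]-W[i-1] for i in range(4)];l=max(e,key=np.linalg.norm);print('beam dir deg',np.degrees(np.arctan2(l[1],l[0]))%180)
y=mask(im,20,32,150,120)&roi
n,lab,st,c=cv2.connectedComponentsWithStats(y);i=1+np.argmax(st[1:,4]);print(st[i],c[i])
rd=(mask(im,0,6,170,120)|mask(im,174,180,170,120))&roi
print('red',cv2.mean(rd)[0]>0,np.argwhere(rd).mean(0)[::-1])
a=im[195:315,295:445];s=cv2.imread("pics/scene0.png")[215:365,300:460,::-1]
a=cv2.resize(a,(400*150//120,400));s=cv2.resize(s,(300,281));
o=np.zeros((400,800,3),np.uint8);o[:,:500]=a;o[:281,500:]=s;cv2.imwrite("pics/crop1.png",o[:,:,::-1])
E
```

```text
nut (array([0.56644131, 0.02747079, 0.14852166]), np.float64(0.00020796254734134343))
handle (array([0.47158247, 0.02010591, 0.13992989]), np.float64(0.0008697025680157656))
beam corners [[0.5524, 0.1334, 0.088], [0.6102, -0.0684, 0.088], [0.5722, -0.0778, 0.088], [0.5153, 0.1229, 0.088]] centre [0.5625 0.0275 0.088 ] [np.float64(0.0385), np.float64(0.2099), np.float64(0.0391), np.float64(0.2086)]
beam dir deg 105.97635015365547
[371 223  16  40 315] [378.77142857 242.6952381 ]
red True [381.68181818 299.        ]
```

View pics/crop1.png

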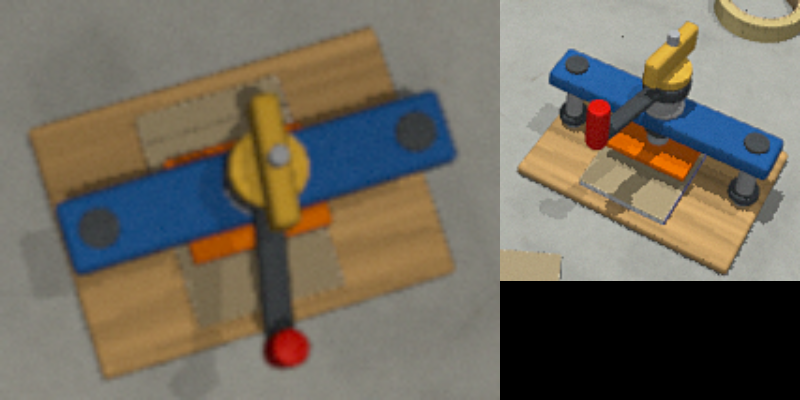

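```bash
cat >> h.py <<'E'
P0=np.array([.5643,.0275]);YAW=np.radians(16.0)
E
python3 - <<'E'
from h import *
A=onz("top",[373.9,224.1],.163);B=onz("top",[381.1,262.5],.163)
d=A-B;bar=np.arctan2(d[1],d[0]);print('bar',A,B,np.linalg.norm(d),(A+B)/2,np.degrees(bar))
print('pin',onz("top",[379,241.5],.172),'red top',onz("top",[381.7,299],.155))
for yaw in (bar,bar+np.pi,bar-1.7,bar-3.0,bar+np.pi-1.7,bar+np.pi-3.2):
    q=planner.inverse_kinematics([*P0,.142],[np.pi,0,yaw]);print(round(yaw,2),None if q is None else np.round(q,3))
E
```

```text
bar [0.59205206 0.03163833 0.163     ] [0.5299609  0.02265865 0.163     ] 0.0627371198971548 [0.56100648 0.02714849 0.163     ] 8.229115483801657
pin [0.5622802  0.02589715 0.172     ] red top [0.47278026 0.02296232 0.155     ]
0.14 [-0.131  0.137  1.924 -0.     1.08   1.296]
3.29 [-0.131  0.137  1.924  0.     1.08  -1.845]
-1.56 None
-2.86 [-0.131  0.137  1.924  0.     1.08  -1.987]
1.59 [-0.131  0.137  1.924 -0.     1.08  -0.145]
0.09 [-0.131  0.137  1.924 -0.     1.08   1.355]
```

```bash
sed -i 's/^P0=.*/P0=np.array([.5632,.0270]);YAW=np.radians(16.0);BAR=np.radians(8.2)/' h.py
python3 - <<'E'
from h import *
rot=[np.pi,0,BAR+np.pi]
r.goto([*P0,.24],rot); r.grip(.045)
hit=r.line_to([*P0,.142],velocity=.1,contact_N=8);print(hit,r.read_position())
if not hit:
    print('F',r.read_force()); r.grip(0,40); r.wait(.2); print('F',r.read_force(),r.read_ft_torque(),r.read_opening(),r.read_position())
    im=viewer.capture("scene");cv2.imwrite("pics/g1.png",im[:,:,::-1])
print(r.read_clock(),r.read_joints())
E
```

```text
False [0.56384171 0.02695101 0.14290246]
F [-0.10949757  0.04173383  0.50409425]
F [-1.61435872  3.19581686  5.34008995] [0.44958778 0.23296776 0.12948861] 0.013379851430868372 [0.56357808 0.0273699  0.14287508]
5.3167 [-1.31578587e-01  1.34023067e-01  1.92590963e+00  8.12642591e-04
  1.08082428e+00 -1.84605058e+00]
```

```bash
python3 - <<'E'
from h import *
q=np.array(r.read_joints())
for d in (.3,1.0,1.7):
    p=q.copy();p[5]+=d;r.move_j(p);print(d,r.read_force().round(1),r.read_ft_torque().round(2),r.read_position().round(4),r.read_opening(),r.read_clock())
r.grip(.045);r.line_to([*P0,.23],velocity=.2)
im=viewer.capture("top");cv2.imwrite("pics/t2.png",im[:,:,::-1]);im=viewer.capture("scene");cv2.imwrite("pics/s2.png",im[:,:,::-1])
print(r.read_clock())
for c in("scene","top"):print([(np.round(d['at'],1).tolist(),round(d['score'],2)) for d in viewer.landmark_of(c,"lever_handle")[:2]])
# handle approach options: tool y tangential vs radial, over lever swing
for th in (0.05,.7,1.4):
    a=YAW+np.radians(170)-th; X=[P0[0]+.09*np.cos(a),P0[1]+.09*np.sin(a),.125]
    for off in (0,np.pi/2,np.pi,-np.pi/2):
        s=planner.inverse_kinematics(X,[np.pi,0,a+off]);print(th,off,None if s is None else np.round(s,2))
E
```

```text
0.3 [-1.5  0.7  2.3] [ 0.03  0.18 -0.28] [0.5636 0.0271 0.1429] 0.013173873884698166 5.7083
1.0 [-2.4 -2.3  4.4] [-0.47  0.5  -0.02] [0.5633 0.0266 0.1429] 0.013237144293112582 6.4167
1.7 [-4.5 -3.9  5.6] [-0.63  0.79 -0.04] [0.5627 0.0264 0.1429] 0.013014494309537999 7.125
8.2167
[([379.8, 296.0], 0.65), ([353.2, 282.6], 0.6)]
[]
0.05 0 [-0.17 -0.04  2.15  0.    1.04 -1.79]
0.05 1.5707963267948966 None
0.05 3.141592653589793 [-0.17 -0.04  2.15 -0.    1.04  1.35]
0.05 -1.5707963267948966 [-0.17 -0.04  2.15 -0.    1.04 -0.22]
0.7 0 [-0.05  0.    2.1   0.    1.04 -1.02]
0.7 1.5707963267948966 [-0.05  0.    2.1   0.    1.04 -2.59]
0.7 3.141592653589793 [-0.05  0.    2.1  -0.    1.04  2.12]
0.7 -1.5707963267948966 [-0.05  0.    2.1  -0.    1.04  0.55]
1.4 0 [ 0.02  0.13  1.97  0.    1.04 -0.25]
1.4 1.5707963267948966 [ 0.02  0.13  1.97  0.    1.04 -1.82]
1.4 3.141592653589793 None
1.4 -1.5707963267948966 [ 0.02  0.13  1.97 -0.    1.04  1.32]
```

View pics/s2.png

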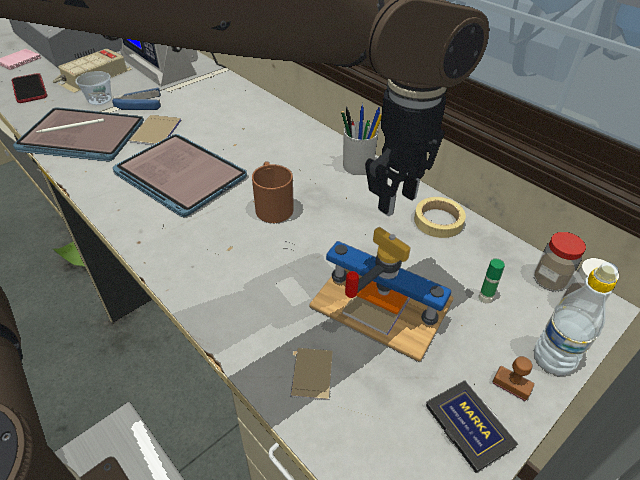

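The picture shows the bar now crosswise at (391,245), so the nut turned about 1.7 rad. The handle is still open at (352,284). Next I'll probe the lever, recording force and pictures.

```bash
cat >> h.py <<'E'
def ang(th): return YAW+np.radians(170)-th
def hp(th,z,rad=.09): a=ang(th);return [P0[0]+rad*np.cos(a),P0[1]+rad*np.sin(a),z],[np.pi,0,a]
def sweep(t0,t1,z,step=.05,cap=None,v=.06):
    out=[]
    for i,t in enumerate(np.linspace(t0,t1,max(2,int(round(abs(t1-t0)/step))+1))[1:]):
        X,R=hp(t,z);r.line_to(X,rot=R,velocity=v)
        f=np.mean([r.read_force() for _ in range(3)],0);m=r.read_ft_torque();a=ang(t);p=r.read_position()
        th=YAW+np.radians(170)-np.arctan2(p[1]-P0[1],p[0]-P0[0])%(2*np.pi)
        out.append([t,th,f@[np.sin(a),-np.cos(a),0],f@[np.cos(a),np.sin(a),0],f[2],m[2]])
        if cap:
            im=viewer.capture("scene");cv2.imwrite(f"pics/{cap}_{i:02d}.png",im[:,:,::-1])
    return np.array(out)
E
python3 - <<'E'
from h import *
np.set_printoptions(suppress=True,precision=3,linewidth=120)
z=.120
r.grip(.06)
X,R=hp(.06,.21);r.goto(X,R)
X,R=hp(.06,z);hit=r.line_to(X,rot=R,velocity=.1,contact_N=8);print(hit,r.read_position(),r.read_clock())
if not hit:
    r.grip(0,30);print(r.read_opening(),r.read_force(),r.read_position())
    o=sweep(.06,1.25,z,cap="p");np.save("p1.npy",o);print(o)
print(r.read_clock())
E
```

```text
False [0.474 0.023 0.121] 11.1167
0.018161904625875094 [-0.213  0.532  2.384] [0.474 0.023 0.121]
[[ 0.11   0.106 -1.738  1.278  4.937  0.079]
 [ 0.159  0.157 -1.354  1.603  5.371 -0.029]
 [ 0.209  0.207 -3.28   1.835  5.742  0.008]
 [ 0.258  0.257 -1.217  1.298  5.197 -0.031]
 [ 0.308  0.307 -2.263  1.557  5.425 -0.047]
 [ 0.357  0.357 -2.581  0.865  5.632 -0.026]
 [ 0.407  0.406 -2.748  0.882  4.704 -0.042]
 [ 0.457  0.456 -3.194  1.457  5.318 -0.062]
 [ 0.506  0.506 -1.744  1.745  5.404 -0.041]
 [ 0.556  0.555 -3.266  1.993  5.783 -0.083]
 [ 0.605  0.605 -2.524  1.271  5.419 -0.111]
 [ 0.655  0.655 -2.701  1.117  5.924 -0.042]
 [ 0.705  0.704 -1.877  0.866  5.73  -0.148]
 [ 0.754  0.754 -3.039  0.165  5.926 -0.14 ]
 [ 0.804  0.803 -1.807 -0.455  5.197 -0.099]
 [ 0.853  0.853 -2.215 -0.322  6.368 -0.113]
 [ 0.903  0.903 -3.278  0.778  6.383 -0.096]
 [ 0.952  0.952 -2.784  0.119  6.024 -0.105]
 [ 1.002  1.002 -3.248 -1.06   5.216 -0.129]
 [ 1.052  1.051 -3.056 -0.072  6.08  -0.134]
 [ 1.101  1.101 -4.162 -1.224  6.126 -0.14 ]
 [ 1.151  1.15  -3.7   -1.049  5.031 -0.102]
 [ 1.2    1.2   -4.19  -0.665  5.302 -0.153]
 [ 1.25   1.249 -2.965 -0.914  5.159 -0.145]]
18.7667
```

```bash
cat > foot.py <<'E'
from h import *
def edge(fn,cols=range(362,406,2)):
    im=cv2.imread(fn)[:,:,::-1].astype(float)
    hsv=cv2.cvtColor(im.astype(np.uint8),cv2.COLOR_RGB2HSV)
    m=((hsv[...,0]<=14)&(hsv[...,0]>=5)&(hsv[...,1]>200)).astype(np.uint8); m[:,:355]=0;m[:270]=0;m[330:]=0;m[:,415:]=0
    e=[]
    for c in cols:
        rr=np.flatnonzero(m[:,c]);
        if len(rr)<3: e.append(np.nan);continue
        b=rr.max(); s=im[b-3:b+5,c]; sat=(s[:,0]-s[:,2])/np.maximum(s.max(1),1)  # brightness-free colour ratio
        hi,lo=sat[:2].mean(),sat[-2:].mean(); t=(hi+lo)/2
        k=np.flatnonzero(sat<t)[0]; e.append(b-3+k-1+(sat[k-1]-t)/(sat[k-1]-sat[k]+1e-9))
    return np.array(e),m.sum()
E
python3 - <<'E'
from foot import *
np.set_printoptions(suppress=True,precision=1,linewidth=200)
o=np.load("p1.npy")
for f in ["pics/scene0.png","pics/s2.png"]+[f"pics/p_{i:02d}.png" for i in range(24)]:
    e,n=edge(f);print(f[-8:-4],n,e)
t=[cv2.resize(cv2.imread(f)[255:330,330:430],(400,300),interpolation=cv2.INTER_CUBIC) for f in("pics/s2.png","pics/p_08.png","pics/p_15.png","pics/p_23.png")]
cv2.imwrite("pics/c2.png",np.vstack([np.hstack(t[:2]),np.hstack(t[2:])]))
E
```

```text
ene0 626 [295.4 296.4 297.5 298.4 299.4 300.1 300.9 301.8 302.8 303.6 304.7 305.9 306.6 307.5 308.4 309.5 310.4 311.5 310.4 307.3 304.  300.5]
s/s2 716 [298.3 298.9 299.9 300.8 301.7 302.8 303.7 304.8 305.5 306.5 307.5 308.5 309.5 310.3 311.5 312.5 313.3 313.8 312.4 309.4 305.7 303.2]
p_00 718 [298.5 299.5 300.2 301.  301.8 302.8 303.8 304.7 305.7 306.7 307.5 308.5 309.5 310.4 311.4 312.5 313.4 314.6 312.5 309.4 306.1 302.7]
p_01 761 [298.4 299.4 300.3 301.5 302.4 303.3 304.1 304.8 305.8 306.7 307.6 308.7 309.7 310.5 311.6 312.5 313.3 314.6 312.8 309.4 306.6 302.6]
p_02 781 [298.6 299.6 300.5 301.4 302.4 303.4 304.4 305.4 306.1 307.2 307.7 308.8 309.7 310.7 311.8 312.7 313.5 314.6 312.8 309.5 306.5 303.2]
p_03 786 [298.8 299.7 300.5 301.5 302.5 303.4 304.4 305.4 306.5 307.5 308.3 309.2 310.2 310.7 311.8 312.7 313.7 314.7 312.9 309.8 306.5 303.6]
p_04 794 [298.8 299.7 300.7 301.7 302.6 303.6 304.5 305.4 306.4 307.5 308.4 309.5 310.4 311.4 312.1 313.1 313.8 314.9 312.9 310.1 306.7 303.5]
p_05 804 [299.1 300.  300.9 301.8 302.8 303.7 304.7 305.7 306.5 307.5 308.4 309.4 310.4 311.4 312.4
[... 1917 characters left out ...]
4 302.4 303.4 304.5 305.4 306.4 307.1 308.3 308.8 309.8 310.6 311.7 312.5 313.6 314.8 315.5 316.5 317.3 314.2 310.9 307.6 304.7]
p_20 731 [301.5 302.5 303.4 304.4 305.4 306.4 307.4 308.5 309.5 310.1 311.3 311.9 312.6 313.6 314.8 315.6 316.9 317.3 314.2 311.  307.8 304.7]
p_21 727 [301.6 302.7 303.5 304.5 305.5 306.4 307.4 308.4 309.5 310.5 311.4 312.5 313.3 313.9 314.9 315.6 316.9 317.3 314.3 311.2 307.9 304.5]
p_22 725 [301.7 302.8 303.7 304.7 305.6 306.5 307.5 308.5 309.5 310.5 311.5 312.4 313.5 314.4 315.4 315.9 317.4 317.5 314.3 311.2 307.7 305.1]
p_23 739 [302.2 302.7 303.7 304.8 305.6 306.6 307.6 308.6 309.5 310.5 311.5 312.4 313.4 314.3 315.4 316.3 317.5 317.3 314.3 311.2 308.1 304.8]
```

View pics/c2.png

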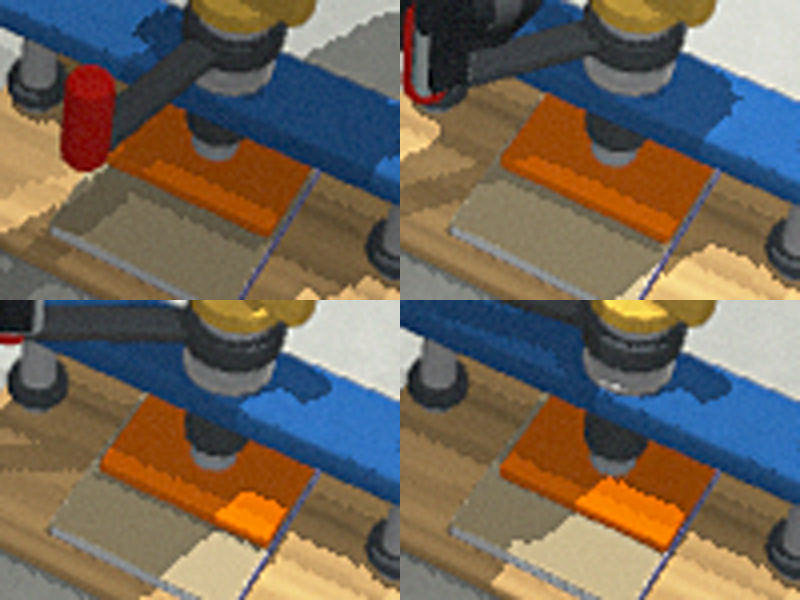

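The crops show the foot's lower front edge descending steadily toward the pad. I'll fit where it stops.

```bash
cat >> foot.py <<'E'
def mean_edge(f):
    c=np.arange(362,396);e,_=edge(f,c);return np.median(e-.4925*(c-378))
E
python3 - <<'E'
from foot import *
np.set_printoptions(suppress=True,precision=2,linewidth=150)
o=np.load("p1.npy");th=o[:,0]
print(mean_edge("pics/scene0.png"),mean_edge("pics/s2.png"))
y=np.array([mean_edge(f"pics/p_{i:02d}.png") for i in range(24)]);print(y)
print(np.polyfit(th[:12],y[:12],1),np.polyfit(th[12:20],y[12:20],1),np.polyfit(th[-6:],y[-6:],1))
# predicted px per mm of sole front edge, absolute sole height
u=np.array([np.cos(YAW),np.sin(YAW)]);w=np.array([-u[1],u[0]])
def pe(z):
    a,b=[proj("scene",np.r_[P0-.03*u+s*w,z]) for s in(-.03,.03)];return np.interp(378,*zip(*sorted([tuple(a),tuple(b)])))
print([(z,round(pe(z),2)) for z in(.02,.025,.03,.035,.04)])
E
```

```text
302.92583817172203 305.63510193195486
[305.71 305.93 306.09 306.27 306.45 306.65 306.73 306.98 307.12 307.28 307.47 307.67 307.78 307.96 308.16 308.33 308.5  308.7  308.85 309.   309.16
 309.36 309.48 309.55]
[  3.5  305.36] [  3.54 305.3 ] [  2.97 305.89]
[(0.02, np.float64(309.95)), (0.025, np.float64(307.99)), (0.03, np.float64(306.02)), (0.035, np.float64(304.03)), (0.04, np.float64(302.02))]
```

Slope is 3.5 px/rad until about θ=1.19, and there the foot stops at about 309.55 px. The pad-top height predicts 309.95, so this agrees. That leaves about 1.05 rad of nut (2.75 in total, within the stated range). Next: lever back, nut +1.0, probe again.

```bash
python3 - <<'E'
from h import *
np.set_printoptions(suppress=True,precision=3,linewidth=120)
sweep(1.25,.3,.120,step=.16,v=.1)
r.grip(.05);X,R=hp(.3,.23);r.line_to(X,velocity=.25);print(r.read_clock())
b=BAR+np.pi-1.7
r.goto([*P0,.22],[np.pi,0,b]);hit=r.line_to([*P0,.142],velocity=.12,contact_N=8);print(hit)
if not hit:
    r.grip(0,40);q=np.array(r.read_joints());q[5]+=1.0;r.move_j(q);print(r.read_force(),r.read_ft_torque(),r.read_opening())
    r.grip(.05);r.line_to([*P0,.22],velocity=.25)
    im=viewer.capture("scene");cv2.imwrite("pics/s3.png",im[:,:,::-1]);im=viewer.capture("top");cv2.imwrite("pics/t3.png",im[:,:,::-1])
    from foot import mean_edge
    print(mean_edge("pics/s3.png"),r.read_joints())
print(r.read_clock())
E
```

```text
21.6167
False
[-3.642  0.251  0.854] [0.065 0.352 0.014] 0.012883566190833678
308.0406186030226 [-0.132  0.054  1.865 -0.001  1.227  0.854]
26.0
```

View pics/s3.png

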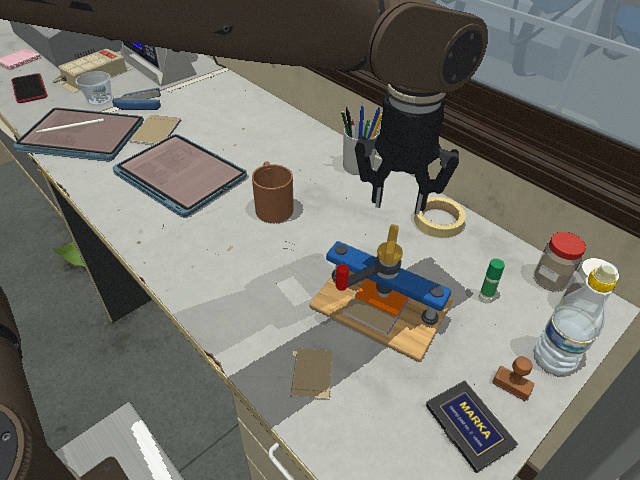

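The bar has turned on, now at (391,245), and the handle is at (342,276). Nothing else has moved. Probing again.

```bash
python3 - <<'E'
from foot import *
np.set_printoptions(suppress=True,precision=2,linewidth=150)
z=.1165
X,R=hp(.3,.20);r.goto(X,R);X,R=hp(.3,z);hit=r.line_to(X,rot=R,velocity=.1,contact_N=8);print(hit)
if not hit:
    r.grip(0,30);print(r.read_opening())
    o=sweep(.3,1.05,z,cap="q");np.save("p2.npy",o)
    y=np.array([mean_edge(f"pics/q_{i:02d}.png") for i in range(len(o))]);print(np.c_[o[:,:3],y])
    from scipy.optimize import curve_fit
    f=lambda t,c,p:c+3.52*np.minimum(t-p,0)
    print(curve_fit(f,o[:,0],y,p0=[309.6,.75]))
print(r.read_clock())
E
```

```text
False
0.018056395365526105
[[  0.35   0.35  -2.1  308.16]
 [  0.4    0.4   -1.17 308.31]
 [  0.45   0.45  -0.58 308.52]
 [  0.5    0.5   -1.12 308.71]
 [  0.55   0.55  -1.53 308.88]
 [  0.6    0.6   -1.36 309.  ]
 [  0.65   0.65  -1.4  309.22]
 [  0.7    0.7   -2.2  309.39]
 [  0.75   0.75  -1.2  309.52]
 [  0.8    0.8   -2.31 309.65]
 [  0.85   0.85  -1.86 309.68]
 [  0.9    0.9   -2.45 309.66]
 [  0.95   0.95  -2.76 309.68]
 [  1.     1.    -2.51 309.67]
 [  1.05   1.05  -2.26 309.68]]
(array([309.67,   0.78]), array([[0., 0.],
       [0., 0.]]))
33.8833
```

Clear kink at θ≈0.78, and the target is 0.70, so about 0.17 rad of nut remains. I'll fine-tune with the lever open, then close while checking the kink.

```bash
python3 - <<'E'
from foot import *
np.set_printoptions(suppress=True,precision=2,linewidth=150)
z=.1165
sweep(1.05,.35,z,step=.175,v=.1)
r.grip(.05);X,R=hp(.35,.22);r.line_to(X,velocity=.25)
b=BAR+np.pi-2.7
r.goto([*P0,.22],[np.pi,0,b]);hit=r.line_to([*P0,.142],velocity=.12,contact_N=8);print(hit)
if hit: raise SystemExit
r.grip(0,40);q=np.array(r.read_joints());q[5]+=.17;r.move_j(q)
r.grip(.05);r.line_to([*P0,.22],velocity=.25)
z=.116
X,R=hp(.35,.19);r.goto(X,R);X,R=hp(.35,z);hit=r.line_to(X,rot=R,velocity=.12,contact_N=8);print(hit,r.read_clock())
if hit: raise SystemExit
r.grip(0,30)
o=sweep(.35,.95,z,step=.06,cap="u",v=.08)
y=np.array([mean_edge(f"pics/u_{i:02d}.png") for i in range(len(o))]);print(np.c_[o[:,:3],y])
from scipy.optimize import curve_fit
print(curve_fit(lambda t,c,p:c+3.52*np.minimum(t-p,0),o[:,0],y,p0=[309.6,.7])[0],r.read_clock())
E
```

```text
False
False 43.4083
[[  0.41   0.41  -1.5  308.65]
 [  0.47   0.47  -2.01 308.89]
 [  0.53   0.53  -1.61 309.03]
 [  0.59   0.59  -1.72 309.3 ]
 [  0.65   0.65  -1.9  309.52]
 [  0.71   0.71  -2.22 309.67]
 [  0.77   0.77  -2.02 309.7 ]
 [  0.83   0.83  -2.89 309.7 ]
 [  0.89   0.89  -3.72 309.67]
 [  0.95   0.95  -4.01 309.64]]
[309.68   0.7 ] 46.7917
```

Contact is now at 0.70, as asked. Closing the lever.

```bash
python3 - <<'E'
from foot import *
np.set_printoptions(suppress=True,precision=3,linewidth=150)
z=.116
print(sweep(.95,1.36,z,step=.1,v=.09)[-1])
for t in np.arange(1.38,1.47,.015):
    X,R=hp(t,z);h=r.line_to(X,rot=R,velocity=.03,contact_N=20);a=ang(t);f=r.read_force();ft=f@[np.sin(a),-np.cos(a),0]
    p=r.read_position();th=YAW+np.radians(170)-np.arctan2(p[1]-P0[1],p[0]-P0[0]);print(t,th,h,ft)
    if h or ft<-15: break
print(r.read_clock())
E
```

```text
[ 1.36   1.363 -3.441 -2.567  7.623 -0.191]
1.38 1.3719866259023004 False -5.573982369463495
1.3949999999999998 1.3839683307931518 False -6.715143873330845
1.4099999999999997 1.3964004323874457 False -8.30104518948259
1.4249999999999996 1.397065807177016 False -11.80489130926399
1.4399999999999995 1.3972928242503244 False -16.52849142654627
49.0417
```

```bash
python3 - <<'E'
from h import *
r.grip(.05);p=r.read_position();r.line_to([p[0],p[1],.25],velocity=.2)
r.goto([.42,.30,.28],[np.pi,0,ang(1.4)])
A=viewer.capture("top");B=viewer.capture("scene")
cv2.imwrite("pics/f.png",np.vstack([cv2.resize(A[130:330,140:450],(620,300)),cv2.resize(B[150:350,230:540],(620,300))])[:,:,::-1])
rd=(mask(A,0,6,170,120)|mask(A,174,180,170,120));rd[:200]=0;rd[320:]=0;rd[:,290:][:, 150:]=0;rd[:,:290]=0
c=np.argwhere(rd).mean(0)[::-1];X=onz("top",c,.143);print(c,X,1.0*(YAW+np.radians(170)-np.arctan2(X[1]-P0[1],X[0]-P0[0])))
print(r.read_clock(),r.read_force())
E
```

```text
[323.37078652 260.03370787] [0.53816598 0.11343823 0.143     ] 1.393611584090674
51.2667 [-0.0339292  -0.19587897  0.42117564]
```

View pics/f.png

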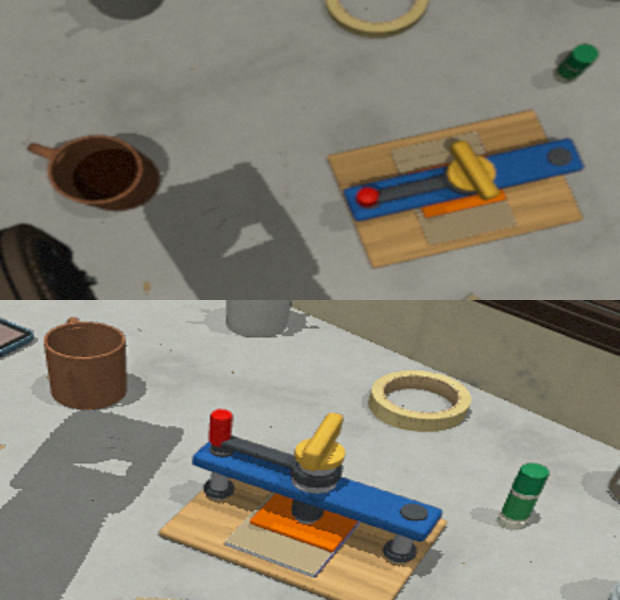

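The lever lies over the beam, with its red handle at top-view (323,260), about 1.39 rad. The foot is on the pad, and the mug and glue stick are unmoved.

```bash
python3 -c "
from bench import hand_in
print(hand_in())"
```

```text
the job is handed in; nothing more can be done
None
```

The notepad is clamped and the job is handed in: I turned the nut about 2.87 rad clockwise until the foot met the pad at mid-swing (0.70 rad), then closed the lever to its stop over the beam, leaving the mug and glue stick standing where they were and the pad under the foot.

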